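Fetch the block plane from behind the jars

ROBOT

A 6-joint arm with a two-finger parallel gripper is mounted at the origin on the work surface. World frame = base frame: x ahead of the robot, y to its left, z up, the work surface at z = 0. Lengths are in m, angles in rad, forces in N, time in s.
With the tool pointing down it reaches from about 0.35 to 0.85 m from the base axis. Payload 8.1 kg.
Tool frame: the origin (TCP) lies midway between the tips of the shut fingers; the grasp point (between the pads) lies 19 mm behind it; z points along the fingers, y is the line along which they close (so a half turn about z gives the same grasp; the last joint's range is limited). The gripper opens to 93 mm and grips with 3 to 60 N. Pads are 15 mm wide; open, the fingers measure 128 mm over their backs; the gripper's body (75 mm by 188 mm) begins 65 mm behind the grasp point.
Start: joints at [-0.085, 0.13, 1.488, -0, 1.523, -0.085], TCP at [0.6, 0, 0.198] pointing down, gripper open.
Joint ranges: [-2.96, 2.96], [-0.89, 2.26], [0.02, 2.5], [-1.34, 4.48], [0, 2.73], [-2.66, 2.66]. Speed limits (rad/s): [2.39, 2.39, 2.79, 3.14, 3.14, 3.14].

INTERFACE

Orientations are given as a unit quaternion [x, y, z, w].
In Python, from cell import ctrl gives the robot as it stands.
- The arm moves only by the shell command python3 -m jog 'ROWS' [FORCE]. ROWS is JSON, a list of rows, each an object of numbers: "rx", "ry", "rz": the turn, a rotation vector about the world's x, y, z as a fraction of full scale; "x", "y", "z": the shift along the world's x, y, z as a fraction of full scale; "jaw": the opening, from 0 (shut) to 1 (fully open). A call has 1 to 20 rows; each row shifts and turns the commanded pose from where the row before left it; what a row does not reach is not made up. Full scale, the value 1, is 0.1 m for a shift and 60 degrees for a turn. A row lasts 1/10 s, in which the tool goes at most 50 mm and 8.59 degrees, less where a joint would pass 70% of its speed; a pose out of reach is approached as far as the arm can. A call with a number of a shift or a turn outside -1 to 1 is refused whole. A call with a gripper value outside its range is refused whole. The fingers move at their own pace and stop on an object; FORCE is the grip in N (left out, the last holds). Time passes only in rows, so rows that do not move let the fingers close. It gives the time, the measured TCP pose, the force, the opening and the grip force at its end, in the units of the state.
- ctrl.observe(): the state, without advancing time (a new reading comes with each control period).
- ctrl.read_camera(name): name is "scene" or "side" or "wrist"; returns the picture (384x512x3 uint8, red, green, blue); there is no depth.
- ctrl.camera_params(name): a dict with "K" (3x3 intrinsics, pixels), "R" (3x3) and "t" (3): a world point X has camera coordinates R X + t. Camera axes: x right, y down, z forward; pixel columns grow to the right and rows downward; lengths in m; the calibration is good to about 2 mm. A picture is of the moment at which its call begins: read the wrist's pose just before it. camera_params takes no time and is no camera call; for the wrist camera it gives the pose at the moment of the call.
- ctrl.finish_job(): hands the job in; it is judged then, once.
Trained networks look in the newest picture that a camera, given by its name, has taken for a name from the list of things; names that differ only in an ending like _2 or _b are one class to them, and where a whole thing is asked for, a point or a joint stands for the part that bears it (a point fixed in the world has none). Each returns a list of dicts, best first, with "p" (0 to 1); they miss things now and then, are a little off and sometimes report something else, mostly with a low value. They report only what shows in the picture. A call takes as long as a camera call.
- ctrl.boxes_of(camera, thing): "position" ([x, y, z] in m, in the coordinates of the camera as it stood for that picture, good to about 4 mm: the middle of the surface that is visible of it).
- ctrl.trace(camera, thing): "mask" (384x512 bool, what is visible of it).
- ctrl.spot_point(camera, thing): "position" ([x, y, z] in m, in the coordinates of the camera as it stood for that picture, good to about 4 mm: a listed point, or the origin of a listed thing).
The state is a dict: "time_s": time; "joints": joint angles; "joint_vel": joint speeds; "joint_efforts": joint torques, N m; "position": TCP position; "tool_rot": TCP orientation; "force": force on the tool from outside, world axes, zero at the start; "torque": the same for the moment, N m; "gripper_width": finger opening in m; "gripper_force": force on a finger pad.
Only numpy, scipy, OpenCV 4.12 (cv2) and the standard library are available. Lean on these libraries where they do the work, as an engineer would, in place of code of your own. Each camera call takes 0.05 s, during which the arm holds its last target. There are 200 camera calls.

TASK

The little block plane lies at the back of the wooden caddy, behind two jars: first stand both jars upright on the grey side tray, then take out the plane and lay it on its sole on the raised work bench, centred and lengthwise on the green pad. Once the plane is there, put each jar back into the caddy, upright and centred on the square pad that matches the colour of its lid (it may have been standing on the wrong one). Set things down rather than dropping them, and leave the spool of yellow thread and the roll of tape alone.

Things in the scene. Friction and masses are not known exactly. Their poses are not given: they have to be found in the camera images.
- jar_red: loose amber glass jar with a white paper band and a RED lid: round, 50 mm diameter up to 86 mm height, lid 47 mm diameter from 90 to 110 mm height, about 0.28 kg. Origin: centre of its underside; z up its axis
- jar_blue: loose amber glass jar with a BLUE lid, otherwise the same as the red one. Origin: centre of its underside; z up its axis
- plane: loose dark steel block plane: body 150 mm long (x) by 46 mm wide (y) by 34 mm high, straight sides; on top a brass knob (22 mm diameter, up to 50 mm height, at x = -55 mm) and a dark wooden palm rest (at x = +48 mm, up to 47 mm), and a steel blade between them (up to about 50 mm); about 0.45 kg, balanced near its middle. At the start it lies across the caddy behind the jars, about 7 to 22 mm from them. Origin: centre of its sole; x along its length; z up
- caddy: fixed shallow wooden caddy, 191 mm (x) by 226 mm (y) outside, floor 6 mm thick, walls 8 mm thick and 24 mm high. Origin: centre of its underside; x points from its front (robot's side, with the two pads) to its back (where the plane lies), y to the left. The pads' centres lie at x = -39.5 mm, y = +38 and -38 mm (red and blue either way round); the plane lies about x = +24.5 mm with its length along y
- pad_red: fixed RED square pad on the caddy's floor, 62 by 62 by 3 mm, where the red-lidded jar belongs; a jar stands on it at the start. Origin: centre of its underside, on the caddy's floor; its top is 3 mm above (9 mm above the table)
- pad_blue: fixed BLUE square pad on the caddy's floor, 62 by 62 by 3 mm, where the blue-lidded jar belongs; a jar stands on it at the start. Origin: centre of its underside, on the caddy's floor; its top is 3 mm above (9 mm above the table)
- bench: fixed small raised wooden work bench, a board on two legs, 240 mm (x) by 120 mm (y), top 70 mm above the table, with a flush green pad 166 mm (x) by 60 mm (y) at its centre where the plane goes, either way round. Origin: on the table under the board's centre; x along its length
- tray: fixed flat grey side tray, 250 mm (x) by 140 mm (y) outside, floor 4 mm thick, rim 4 mm thick and 12 mm high; the side area for the jars. Origin: centre of its underside; x along its length
- spool: loose upright spool of yellow thread, 38 mm diameter, 44 mm high, to be left alone. Origin: centre of its underside
- tape: loose roll of white tape lying flat, 60 mm outside and 40 mm inside diameter, 24 mm high, to be left alone. Origin: centre of its underside

How it is judged:
By the outcome, as a careful person would: the job done as asked, in the order asked, and still so for the second after the job is handed in, with the robot touching nothing.
It also fails if it takes over 136 s, if anything falls off the work surface, if the arm or the gripper's body presses on something with over 40 N, if the wrist force passes 120 N, or if a joint passes its speed limit or range.

## Working session

There is one attempt and no reset: what is moved stays moved. The work goes in short steps, Python scripts to look and compute and a shell command to move; the robot and the scene stay as the last step left them, time stands still between calls to the robot, and variables do not carry over. Pictures are saved under pics/ and viewed, at most 14 in all, crops included, and the job is handed in when it is done.

```bash
mkdir -p pics; cat > h.py <<'E'
import numpy as np, cv2
from cell import ctrl
def look(cam,things,fn=None):
    P=ctrl.camera_params(cam); im=ctrl.read_camera(cam)
    if fn: cv2.imwrite('pics/'+fn,im[:,:,::-1])
    R=np.array(P['R']);t=np.array(P['t'])
    for th in things:
        for d in ctrl.spot_point(cam,th)[:2]:
            print(cam,th,round(d['p'],2),np.round(R.T@(np.array(d['position'])-t),4))
    return P,im
E
python3 - <<'E'
from h import *
T=['jar_red','jar_blue','plane','caddy','pad_red','pad_blue','bench','tray','spool','tape']
for c in ['scene','side','wrist']: look(c,T,c+'0.png')
a=[cv2.imread(f'pics/{c}0.png') for c in ['scene','side','wrist']]
cv2.imwrite('pics/all0.png',cv2.resize(np.vstack([np.hstack(a[:2]),np.hstack([a[2],a[2]*0])]),(800,600)))
s=ctrl.observe();print(s['time_s'],s['position'],s['tool_rot'])
E
```

```text
scene jar_red 0.69 [0.5675 0.0444 0.0072]
scene jar_blue 0.64 [ 0.553  -0.0302  0.0095]
scene plane 0.81 [0.6212 0.002  0.0049]
scene plane 0.59 [ 0.4333  0.112  -0.0028]
scene caddy 0.63 [0.6033 0.0037 0.0009]
scene pad_red 0.6 [0.566  0.0488 0.0083]
scene pad_red 0.15 [ 0.5568 -0.0308  0.0119]
scene pad_blue 0.52 [ 0.5573 -0.0307  0.0039]
scene bench 0.65 [ 0.5567 -0.3562  0.0033]
scene tray 0.67 [ 0.4744  0.3185 -0.0029]
scene spool 0.56 [ 0.4117 -0.098   0.0033]
scene tape 0.41 [ 0.4151 -0.0968  0.0021]
side jar_red 0.67 [0.5657 0.0469 0.0107]
side jar_blue 0.65 [ 0.5613 -0.0323  0.0087]
side plane 0.83 [0.6219 0.0009 0.0037]
side caddy 0.73 [ 0.6018  0.0033 -0.0052]
side pad_red 0.58 [0.5626 0.0469 0.001 ]
side pad_blue 0.46 [ 0.5631 -0.0284  0.0031]
side pad_blue 0.45 [0.57   0.0448 0.0082]
side bench 0.93 [ 0.5507 -0.3534 -0.0055]
side tray 0.83 [ 0.4773  0.3192 -0.0015]
side spool 0.57 [ 0.4196 -0.1011 -0.0022]
side tape 0.58 [ 0.4395  0.1102 -0.0028]
wrist jar_red 0.77 [0.57   0.0452 0.0102]
wrist jar_blue 0.94 [ 0.5523 -0.0327  0.0119]
wrist plane 0.96 [0.6218 0.001  0.0031]
wrist caddy 0.87 [6.001e-01 5.000e-03 5.000e-04]
wrist pad_blue 0.86 [ 0.555  -0.0303  0.0078]
wrist spool 0.75 [ 0.4181 -0.103   0.005 ]
wrist tape 0.84 [4.410e-01 1.139e-01 3.000e-04]
1.65 [6.00004560e-01 3.88274518e-05 1.98239752e-01] [ 7.07100307e-01  7.07113255e-01  1.12373655e-05 -1.55935148e-05]
```

View pics/all0.png

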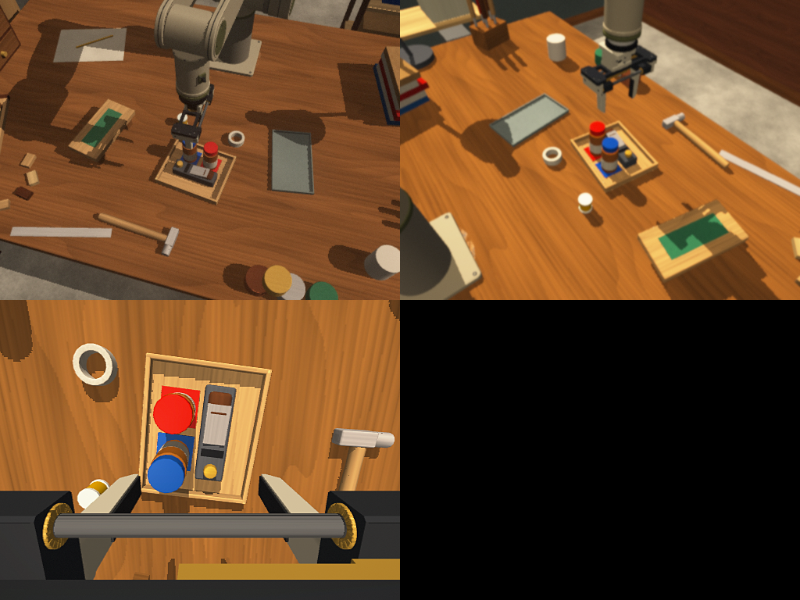

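The red jar (wrist pixel 175,412 of the collage) stands on the red pad and the blue jar (167,473) on the blue pad. The plane is behind them and the caddy is turned about -8°. Next I'll measure the yaws and outlines.

```bash
cat >> h.py <<'E'
def ground(P,uv,z):
    K=np.array(P['K']);R=np.array(P['R']);t=np.array(P['t'])
    d=(R.T@np.linalg.inv(K)@np.c_[uv,np.ones(len(uv))].T).T; c=-R.T@t
    return (c+d*((z-c[2])/d[:,2])[:,None])[:,:2]
def rect(P,m,z):
    m=m.astype('uint8'); n,l,s,_=cv2.connectedComponentsWithStats(m); m=(l==1+np.argmax(s[1:,4])).astype('uint8')
    c=max(cv2.findContours(m,0,1)[0],key=len)[:,0]
    (x,y),(w,h),a=cv2.minAreaRect((ground(P,c,z)*1000).astype('float32'))
    if w<h: w,h,a=h,w,a+90
    return np.round([x,y,w,h,(a+90)%180-90],1)
E
python3 - <<'E'
from h import *
for c in ['scene','side','wrist']:
    P,im=look(c,[])
    for th,z in [('tray',.012),('caddy',.024),('bench',.07),('plane',.04)]:
        if c=='wrist' and th in('tray','bench'): continue
        r=ctrl.trace(c,th)
        if r: print(c,th,rect(P,r[0]['mask'],z))
        if th=='bench' and r:
            hsv=cv2.cvtColor(im,cv2.COLOR_RGB2HSV); g=(hsv[...,0]>50)&(hsv[...,0]<95)&(hsv[...,1]>90)&r[0]['mask']
            print(' green',rect(P,g,.07))
E
```

```text
scene tray [477.9 321.9 256.5 140.2   9.3]
scene caddy [606.3   7.4 230.8 201.6  83.2]
scene bench [ 561.2 -339.6  247.8  150.6  -12.3]
 green [ 553.1 -354.7  161.8   55.7  -12.4]
scene plane [630.9   9.3 150.1  61.6  83.7]
side tray [471.6 311.  254.2 153.7   8.9]
side caddy [593.1  -4.2 240.5 201.4  83.2]
side bench [ 548.3 -355.9  248.   126.8  -12.2]
 green [ 554.3 -354.8  161.3   55.8  -12.4]
side plane [614.2  -7.  168.9  60.8  81. ]
wrist caddy [601.2   3.9 227.8 192.5  82.8]
wrist plane [624.3   6.4 149.2  48.3  83.3]
```

```bash
python3 -m jog '[{"x":-0.33,"y":0.46,"rz":-0.117,"jaw":0.8},{},{},{},{}]' 20; python3 - <<'E'
from h import *
look('wrist',['jar_red','jar_blue','caddy','pad_red','pad_blue'],'w1.png')
s=ctrl.observe();print(s['position'])
E
```

```text
wrist jar_red 0.73 [0.572  0.0464 0.0111]
wrist jar_red 0.34 [0.5993 0.0067 0.0009]
wrist jar_blue 0.9 [ 0.5546 -0.0348  0.0126]
wrist jar_blue 0.42 [ 0.4384  0.1129 -0.0008]
wrist caddy 0.65 [6.005e-01 9.100e-03 6.000e-04]
wrist caddy 0.2 [ 0.4386  0.1152 -0.0021]
wrist pad_blue 0.94 [ 0.554  -0.0295  0.012 ]
[6.00005522e-01 3.30513825e-05 1.98221136e-01]invalid input at $[0]: expected keys rx, ry, rz, x, y, z, jaw
```

View pics/w1.png

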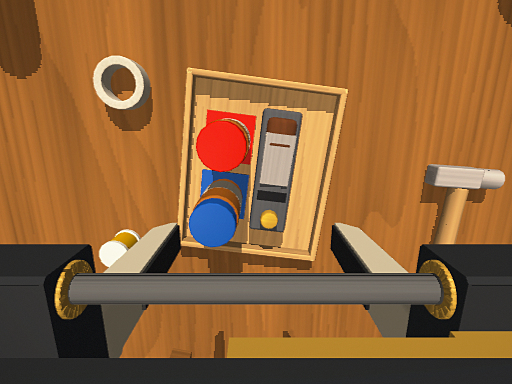

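The move was refused because every key is needed, so this is still the start view. The lid tops are at about (221,146) for red and (213,222) for blue. I'll project them at z=0.119.

```bash
python3 - <<'E'
from h import *
P=ctrl.camera_params('wrist'); print(ground(P,[[221,146],[213,222]],.119))
print(ground(P,[[0,0]],0), -np.array(P['R']).T@P['t'])
E
python3 -m jog '[{"x":-0.33,"y":0.46,"z":0,"rx":0,"ry":0,"rz":-0.117,"jaw":0.8},{"x":0,"y":0,"z":0,"rx":0,"ry":0,"rz":0,"jaw":0.8},{"x":0,"y":0,"z":0,"rx":0,"ry":0,"rz":0,"jaw":0.8}]' 20
```

```text
[[ 0.5692      0.04610707]
 [ 0.55919749 -0.02743132]]
[[0.30193499 0.20400971]] [0.60033836 0.07085893 0.38550171]
time_s: 2.9
position: [0.5706, 0.0414, 0.1984]
tool_rot: [0.748, 0.663, 0.0, 0.0]
force: [0.5, -0.5, 0.3]
gripper_width: 0.0753
gripper_force: 0.0
```

```bash
python3 -m jog '[{"x":-0.026,"y":0.046,"z":-0.4,"rx":0,"ry":0,"rz":0,"jaw":0.8},{"x":0,"y":0,"z":-0.4,"rx":0,"ry":0,"rz":0,"jaw":0.8},{"x":0,"y":0,"z":-0.3,"rx":0,"ry":0,"rz":0,"jaw":0.8},{"x":0,"y":0,"z":-0.2,"rx":0,"ry":0,"rz":0,"jaw":0.8},{"x":0,"y":0,"z":0,"rx":0,"ry":0,"rz":0,"jaw":0.8},{"x":0,"y":0,"z":0,"rx":0,"ry":0,"rz":0,"jaw":0.45},{"x":0,"y":0,"z":0,"rx":0,"ry":0,"rz":0,"jaw":0.45},{"x":0,"y":0,"z":0,"rx":0,"ry":0,"rz":0,"jaw":0.45},{"x":0,"y":0,"z":0,"rx":0,"ry":0,"rz":0,"jaw":0.45},{"x":0,"y":0,"z":0,"rx":0,"ry":0,"rz":0,"jaw":0.45},{"x":0,"y":0,"z":0,"rx":0,"ry":0,"rz":0,"jaw":0.45}]' 20
```

```text
time_s: 4.0
position: [0.5694, 0.0452, 0.0698]
tool_rot: [0.749, 0.663, 0.001, 0.001]
force: [-0.4, 0.3, 6.5]
gripper_width: 0.0493
gripper_force: 20.0
```

```bash
python3 -m jog '[{"x":0,"y":0,"z":0.1,"rx":0,"ry":0,"rz":0,"jaw":0.45},{"x":0,"y":0,"z":0.2,"rx":0,"ry":0,"rz":0,"jaw":0.45},{"x":0,"y":0,"z":0.3,"rx":0,"ry":0,"rz":0,"jaw":0.45},{"x":0,"y":0,"z":0.2,"rx":0,"ry":0,"rz":0,"jaw":0.45},{"x":0,"y":0,"z":0,"rx":0,"ry":0,"rz":0,"jaw":0.45},{"x":0,"y":0,"z":0,"rx":0,"ry":0,"rz":0,"jaw":0.45}]' 20; python3 - <<'E'
from h import *
a=look('wrist',['jar_red','plane','jar_blue'])[1];b=look('side',['plane','jar_red'])[1]
cv2.imwrite('pics/c2.png',cv2.resize(np.hstack([a,b])[:,:,::-1],(800,300)))
E
```

```text
time_s: 4.6
position: [0.5682, 0.0453, 0.1481]
tool_rot: [0.749, 0.663, 0.0, 0.0]
force: [-0.5, -0.1, -3.0]
gripper_width: 0.0489
gripper_force: 20.0
wrist jar_red 0.61 [0.568  0.0473 0.089 ]
wrist plane 0.61 [0.6223 0.0037 0.0064]
side plane 0.87 [0.6186 0.0033 0.0076]
side plane 0.43 [0.5636 0.0444 0.0855]
side jar_red 0.64 [ 0.4391  0.1087 -0.0013]
```

View pics/c2.png

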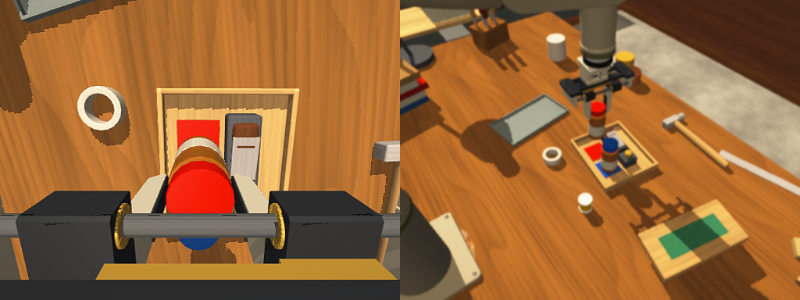

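The red jar is gripped and upright (wrist view at 200,190), and the plane and blue jar haven't moved. Next I'll carry it to the tray.

```bash
python3 -m jog '[{"x":-0.03,"y":0.2,"z":0,"rx":0,"ry":0,"rz":0,"jaw":0.45},{"x":-0.06,"y":0.4,"z":0,"rx":0,"ry":0,"rz":0,"jaw":0.45},{"x":-0.06,"y":0.45,"z":0,"rx":0,"ry":0,"rz":0,"jaw":0.45},{"x":-0.06,"y":0.45,"z":0,"rx":0,"ry":0,"rz":0,"jaw":0.45},{"x":-0.06,"y":0.45,"z":0,"rx":0,"ry":0,"rz":0,"jaw":0.45},{"x":-0.06,"y":0.4,"z":0,"rx":0,"ry":0,"rz":0,"jaw":0.45},{"x":-0.06,"y":0.3,"z":0,"rx":0,"ry":0,"rz":0,"jaw":0.45},{"x":0,"y":0.16,"z":0,"rx":0,"ry":0,"rz":0,"jaw":0.45},{"x":0,"y":0,"z":0,"rx":0,"ry":0,"rz":0,"jaw":0.45},{"x":0,"y":0,"z":-0.3,"rx":0,"ry":0,"rz":0,"jaw":0.45},{"x":0,"y":0,"z":-0.3,"rx":0,"ry":0,"rz":0,"jaw":0.45},{"x":0,"y":0,"z":-0.15,"rx":0,"ry":0,"rz":0,"jaw":0.45},{"x":0,"y":0,"z":-0.05,"rx":0,"ry":0,"rz":0,"jaw":0.45},{"x":0,"y":0,"z":0,"rx":0,"ry":0,"rz":0,"jaw":0.45},{"x":0,"y":0,"z":0,"rx":0,"ry":0,"rz":0,"jaw":0.45}]'; python3 -m jog '[{"x":0,"y":0,"z":-0.02,"rx":0,"ry":0,"rz":0,"jaw":0.45},{"x":0,"y":0,"z":-0.02,"rx":0,"ry":0,"rz":0,"jaw":0.45},{"x":0,"y":0,"z":0,"rx":0,"ry":0,"rz":0,"jaw":0.45}]'
```

```text
time_s: 6.45
position: [0.5305, 0.3264, 0.0699]
tool_rot: [0.749, 0.662, 0.001, 0.0]
force: [-0.0, 0.0, -2.0]
gripper_width: 0.0488
gripper_force: 20.0
time_s: 6.75
position: [0.5298, 0.3266, 0.065]
tool_rot: [0.749, 0.663, 0.001, 0.0]
force: [0.8, 0.7, -2.2]
gripper_width: 0.0492
gripper_force: 20.0
```

```bash
python3 -m jog '[{"x":0,"y":0,"z":-0.01,"rx":0,"ry":0,"rz":0,"jaw":0.45},{"x":0,"y":0,"z":0,"rx":0,"ry":0,"rz":0,"jaw":0.45}]'; python3 -m jog '[{"x":0,"y":0,"z":-0.01,"rx":0,"ry":0,"rz":0,"jaw":0.45},{"x":0,"y":0,"z":0,"rx":0,"ry":0,"rz":0,"jaw":0.45}]'
```

```text
time_s: 6.95
position: [0.53, 0.3269, 0.0649]
tool_rot: [0.749, 0.663, 0.001, 0.0]
force: [-1.7, -0.1, 6.0]
gripper_width: 0.0488
gripper_force: 20.0
time_s: 7.15
position: [0.5301, 0.3272, 0.0648]
tool_rot: [0.749, 0.663, 0.001, 0.0]
force: [-4.9, -1.5, 11.3]
gripper_width: 0.0487
gripper_force: 20.1
```

```bash
python3 -m jog '[{"x":0,"y":0,"z":0.02,"rx":0,"ry":0,"rz":0,"jaw":0.8},{"x":0,"y":0,"z":0,"rx":0,"ry":0,"rz":0,"jaw":0.8},{"x":0,"y":0,"z":0,"rx":0,"ry":0,"rz":0,"jaw":0.8},{"x":0,"y":0,"z":0.3,"rx":0,"ry":0,"rz":0,"jaw":0.8},{"x":0,"y":0,"z":0.4,"rx":0,"ry":0,"rz":0,"jaw":0.8},{"x":0,"y":0,"z":0.4,"rx":0,"ry":0,"rz":0,"jaw":0.8},{"x":0.04,"y":-0.47,"z":0,"rx":0,"ry":0,"rz":0,"jaw":0.8},{"x":0.04,"y":-0.47,"z":0,"rx":0,"ry":0,"rz":0,"jaw":0.8},{"x":0.04,"y":-0.47,"z":0,"rx":0,"ry":0,"rz":0,"jaw":0.8},{"x":0.04,"y":-0.47,"z":0,"rx":0,"ry":0,"rz":0,"jaw":0.8},{"x":0.04,"y":-0.47,"z":0,"rx":0,"ry":0,"rz":0,"jaw":0.8},{"x":0.04,"y":-0.47,"z":0,"rx":0,"ry":0,"rz":0,"jaw":0.8},{"x":0.04,"y":-0.47,"z":0,"rx":0,"ry":0,"rz":0,"jaw":0.8},{"x":0,"y":-0.2,"z":0,"rx":0,"ry":0,"rz":0,"jaw":0.8},{"x":0,"y":0,"z":0,"rx":0,"ry":0,"rz":0,"jaw":0.8},{"x":0,"y":0,"z":0,"rx":0,"ry":0,"rz":0,"jaw":0.8}]'; python3 - <<'E'
from h import *
P,a=look('wrist',['jar_red','pad_red','jar_blue','plane'],'w3.png');b=look('side',['jar_red','jar_blue'])[1]
cv2.imwrite('pics/c3.png',cv2.resize(np.hstack([a,b])[:,:,::-1],(800,300)))
h=cv2.cvtColor(a,cv2.COLOR_RGB2HSV); m=((h[...,0]<6)|(h[...,0]>174))&(h[...,1]>180)&(h[...,2]>150); print(rect(P,m,.009))
E
```

```text
time_s: 8.75
position: [0.5571, -0.0228, 0.1739]
tool_rot: [0.75, 0.662, 0.0, -0.0]
force: [-0.3, -0.3, 0.0]
gripper_width: 0.0741
gripper_force: 0.0
wrist pad_red 0.96 [0.5685 0.0469 0.0071]
wrist jar_blue 0.74 [ 0.554  -0.0333  0.0122]
wrist plane 0.65 [0.6223 0.0024 0.0041]
side jar_blue 0.76 [ 0.5578 -0.0301  0.0099]
[566.5  46.8  61.5  61.5  -7.1]
```

View pics/c3.png

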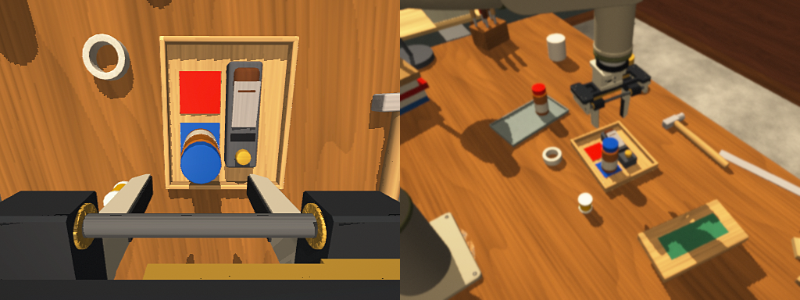

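The red jar stands upright on the tray (side 540,98), the blue jar is untouched, and the plane lies along its right side. Next is the blue jar.

```bash
python3 -m jog '[{"x":0,"y":-0.075,"z":-0.4,"rx":0,"ry":0,"rz":0,"jaw":0.8},{"x":0,"y":0,"z":-0.4,"rx":0,"ry":0,"rz":0,"jaw":0.8},{"x":0,"y":0,"z":-0.26,"rx":0,"ry":0,"rz":0,"jaw":0.8},{"x":0,"y":0,"z":0,"rx":0,"ry":0,"rz":0,"jaw":0.8},{"x":0,"y":0,"z":0,"rx":0,"ry":0,"rz":0,"jaw":0.45},{"x":0,"y":0,"z":0,"rx":0,"ry":0,"rz":0,"jaw":0.45},{"x":0,"y":0,"z":0,"rx":0,"ry":0,"rz":0,"jaw":0.45},{"x":0,"y":0,"z":0,"rx":0,"ry":0,"rz":0,"jaw":0.45},{"x":0,"y":0,"z":0,"rx":0,"ry":0,"rz":0,"jaw":0.45},{"x":0,"y":0,"z":0,"rx":0,"ry":0,"rz":0,"jaw":0.45}]' 20;  python3 -m jog '[{"x":0,"y":0,"z":0.1,"rx":0,"ry":0,"rz":0,"jaw":0.45},{"x":0,"y":0,"z":0.2,"rx":0,"ry":0,"rz":0,"jaw":0.45},{"x":0,"y":0,"z":0.3,"rx":0,"ry":0,"rz":0,"jaw":0.45},{"x":0,"y":0,"z":0.2,"rx":0,"ry":0,"rz":0,"jaw":0.45},{"x":0,"y":0,"z":0,"rx":0,"ry":0,"rz":0,"jaw":0.45},{"x":0,"y":0,"z":0,"rx":0,"ry":0,"rz":0,"jaw":0.45}]' 20
```

```text
time_s: 10.15
position: [0.5585, -0.0304, 0.0701]
tool_rot: [0.749, 0.662, 0.001, 0.001]
force: [-1.8, 0.4, 7.2]
gripper_width: 0.0488
gripper_force: 20.0
time_s: 10.75
position: [0.5572, -0.0303, 0.1481]
tool_rot: [0.749, 0.662, 0.0, 0.0]
force: [0.5, 0.0, -4.4]
gripper_width: 0.0489
gripper_force: 20.0
```

```bash
python3 -m jog '[{"x":-0.09,"y":0.195,"z":0,"rx":0,"ry":0,"rz":0,"jaw":0.45},{"x":-0.16,"y":0.4,"z":0,"rx":0,"ry":0,"rz":0,"jaw":0.45},{"x":-0.16,"y":0.4,"z":0,"rx":0,"ry":0,"rz":0,"jaw":0.45},{"x":-0.16,"y":0.4,"z":0,"rx":0,"ry":0,"rz":0,"jaw":0.45},{"x":-0.16,"y":0.4,"z":0,"rx":0,"ry":0,"rz":0,"jaw":0.45},{"x":-0.16,"y":0.4,"z":0,"rx":0,"ry":0,"rz":0,"jaw":0.45},{"x":-0.16,"y":0.4,"z":0,"rx":0,"ry":0,"rz":0,"jaw":0.45},{"x":-0.16,"y":0.4,"z":0,"rx":0,"ry":0,"rz":0,"jaw":0.45},{"x":-0.16,"y":0.4,"z":0,"rx":0,"ry":0,"rz":0,"jaw":0.45},{"x":0,"y":0,"z":0,"rx":0,"ry":0,"rz":0,"jaw":0.45},{"x":0,"y":0,"z":-0.3,"rx":0,"ry":0,"rz":0,"jaw":0.45},{"x":0,"y":0,"z":-0.3,"rx":0,"ry":0,"rz":0,"jaw":0.45},{"x":0,"y":0,"z":-0.15,"rx":0,"ry":0,"rz":0,"jaw":0.45},{"x":0,"y":0,"z":-0.07,"rx":0,"ry":0,"rz":0,"jaw":0.45},{"x":0,"y":0,"z":-0.02,"rx":0,"ry":0,"rz":0,"jaw":0.45},{"x":0,"y":0,"z":0,"rx":0,"ry":0,"rz":0,"jaw":0.45}]'; python3 -m jog '[{"x":0,"y":0,"z":-0.01,"rx":0,"ry":0,"rz":0,"jaw":0.45},{"x":0,"y":0,"z":0,"rx":0,"ry":0,"rz":0,"jaw":0.45}]'
```

```text
time_s: 12.35
position: [0.4199, 0.3097, 0.0651]
tool_rot: [0.749, 0.662, -0.0, -0.001]
force: [-4.5, 0.5, 4.2]
gripper_width: 0.0492
gripper_force: 20.1
time_s: 12.55
position: [0.4202, 0.3101, 0.065]
tool_rot: [0.749, 0.662, 0.0, -0.001]
force: [-7.3, 2.1, 10.8]
gripper_width: 0.0495
gripper_force: 20.2
```

```bash
python3 -m jog '[{"x":0,"y":0,"z":0.02,"rx":0,"ry":0,"rz":0,"jaw":0.8},{"x":0,"y":0,"z":0,"rx":0,"ry":0,"rz":0,"jaw":0.8},{"x":0,"y":0,"z":0,"rx":0,"ry":0,"rz":0,"jaw":0.8},{"x":0,"y":0,"z":0.3,"rx":0,"ry":0,"rz":0,"jaw":0.8},{"x":0,"y":0,"z":0.4,"rx":0,"ry":0,"rz":0,"jaw":0.8},{"x":0,"y":0,"z":0.4,"rx":0,"ry":0,"rz":0,"jaw":0.8},{"x":0.25,"y":-0.38,"z":0,"rx":0,"ry":0,"rz":0,"jaw":0.8},{"x":0.25,"y":-0.38,"z":0,"rx":0,"ry":0,"rz":0,"jaw":0.8},{"x":0.25,"y":-0.38,"z":0,"rx":0,"ry":0,"rz":0,"jaw":0.8},{"x":0.25,"y":-0.38,"z":0,"rx":0,"ry":0,"rz":0,"jaw":0.8},{"x":0.25,"y":-0.38,"z":0,"rx":0,"ry":0,"rz":0,"jaw":0.8},{"x":0.25,"y":-0.38,"z":0,"rx":0,"ry":0,"rz":0,"jaw":0.8},{"x":0.25,"y":-0.38,"z":0,"rx":0,"ry":0,"rz":0,"jaw":0.8},{"x":0.25,"y":-0.38,"z":0,"rx":0,"ry":0,"rz":0,"jaw":0.8},{"x":0.03,"y":-0.03,"z":0,"rx":0,"ry":0,"rz":0,"jaw":0.8},{"x":0,"y":0,"z":0,"rx":0,"ry":0,"rz":0,"jaw":0.8},{"x":0,"y":0,"z":0,"rx":0,"ry":0,"rz":0,"jaw":0.8}]'; python3 - <<'E'
from h import *
P,a=look('wrist',['plane'],'w4.png');r=ctrl.trace('wrist','plane');print(rect(P,r[0]['mask'],.038))
h=cv2.cvtColor(a,cv2.COLOR_RGB2HSV); 
m=(h[...,0]>105)&(h[...,0]<125)&(h[...,1]>150)&(h[...,2]>100); print('blue',rect(P,m,.009))
b=look('side',['jar_red','jar_blue','plane'])[1]; r=ctrl.trace('wrist','plane')[0]['mask']; a=a.copy(); a[r]=a[r]//2+[0,120,0]
cv2.imwrite('pics/c4.png',cv2.resize(np.hstack([a,b])[:,:,::-1],(800,300)))
E
```

```text
time_s: 14.25
position: [0.6228, 0.0028, 0.1749]
tool_rot: [0.749, 0.663, -0.0, -0.0]
force: [-0.8, 0.2, -0.1]
gripper_width: 0.0744
gripper_force: 0.0
wrist plane 0.95 [0.6241 0.005  0.0046]
[623.6   6.6 148.6  48.   82.7]
blue [557.4 -28.4  61.5  60.1  -7. ]
side jar_red 0.76 [0.5236 0.3263 0.0044]
side jar_blue 0.87 [0.4152 0.3095 0.0027]
side plane 0.18 [4.752e-01 3.194e-01 2.000e-04]
```

View pics/c4.png

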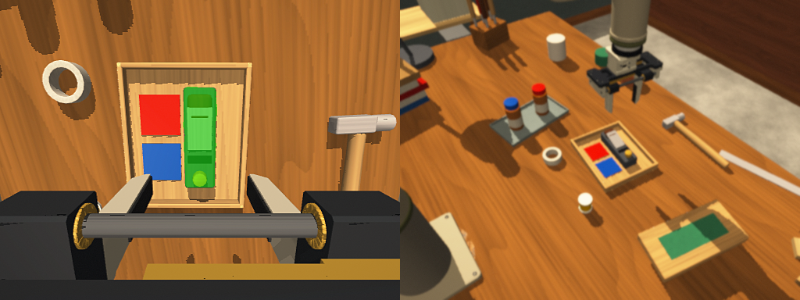

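Both jars stand upright on the tray (side 512,112 and 540,98). The plane is alone, centred near (0.624, 0.0055). I'll grasp it across its sides.

```bash
python3 -m jog '[{"x":0.008,"y":0.025,"z":-0.4,"rx":0,"ry":0,"rz":0,"jaw":0.7},{"x":0,"y":0,"z":-0.4,"rx":0,"ry":0,"rz":0,"jaw":0.7},{"x":0,"y":0,"z":-0.4,"rx":0,"ry":0,"rz":0,"jaw":0.7},{"x":0,"y":0,"z":-0.2,"rx":0,"ry":0,"rz":0,"jaw":0.7},{"x":0,"y":0,"z":-0.15,"rx":0,"ry":0,"rz":0,"jaw":0.7},{"x":0,"y":0,"z":-0.06,"rx":0,"ry":0,"rz":0,"jaw":0.7},{"x":0,"y":0,"z":0,"rx":0,"ry":0,"rz":0,"jaw":0.7},{"x":0,"y":0,"z":0,"rx":0,"ry":0,"rz":0,"jaw":0.7}]' 35;python3 -m jog '[{"x":0,"y":0,"z":0,"rx":0,"ry":0,"rz":0,"jaw":0.4},{"x":0,"y":0,"z":0,"rx":0,"ry":0,"rz":0,"jaw":0.4},{"x":0,"y":0,"z":0,"rx":0,"ry":0,"rz":0,"jaw":0.4},{"x":0,"y":0,"z":0,"rx":0,"ry":0,"rz":0,"jaw":0.4},{"x":0,"y":0,"z":0,"rx":0,"ry":0,"rz":0,"jaw":0.4}]' 35
```

```text
time_s: 15.45
position: [0.6253, 0.0047, 0.0159]
tool_rot: [0.749, 0.663, 0.001, 0.001]
force: [0.2, 0.3, 0.8]
gripper_width: 0.0655
gripper_force: 0.0
time_s: 15.95
position: [0.624, 0.0048, 0.015]
tool_rot: [0.749, 0.663, -0.0, -0.0]
force: [-4.4, 0.9, 6.1]
gripper_width: 0.0452
gripper_force: 35.0
```

```bash
python3 -m jog '[{"x":0,"y":0,"z":0.1,"rx":0,"ry":0,"rz":0,"jaw":0.4},{"x":0,"y":0,"z":0.3,"rx":0,"ry":0,"rz":0,"jaw":0.4},{"x":0,"y":0,"z":0.4,"rx":0,"ry":0,"rz":0,"jaw":0.4},{"x":0,"y":0,"z":0.4,"rx":0,"ry":0,"rz":0,"jaw":0.4},{"x":0,"y":0,"z":0.3,"rx":0,"ry":0,"rz":0,"jaw":0.4},{"x":0,"y":0,"z":0,"rx":0,"ry":0,"rz":0,"jaw":0.4}]' 35;python3 -m jog '[{"x":-0.07,"y":-0.36,"z":0,"rx":0,"ry":0,"rz":0.141,"jaw":0.4},{"x":-0.07,"y":-0.36,"z":0,"rx":0,"ry":0,"rz":0.141,"jaw":0.4},{"x":-0.07,"y":-0.36,"z":0,"rx":0,"ry":0,"rz":0.141,"jaw":0.4},{"x":-0.07,"y":-0.36,"z":0,"rx":0,"ry":0,"rz":0.141,"jaw":0.4},{"x":-0.07,"y":-0.36,"z":0,"rx":0,"ry":0,"rz":0.141,"jaw":0.4},{"x":-0.07,"y":-0.36,"z":0,"rx":0,"ry":0,"rz":0.141,"jaw":0.4},{"x":-0.07,"y":-0.36,"z":0,"rx":0,"ry":0,"rz":0.141,"jaw":0.4},{"x":-0.07,"y":-0.36,"z":0,"rx":0,"ry":0,"rz":0.141,"jaw":0.4},{"x":-0.07,"y":-0.36,"z":0,"rx":0,"ry":0,"rz":0.141,"jaw":0.4},{"x":-0.07,"y":-0.36,"z":0,"rx":0,"ry":0,"rz":0.141,"jaw":0.4},{"x":0,"y":0,"z":0,"rx":0,"ry":0,"rz":0,"jaw":0.4},{"x":0,"y":0,"z":0,"rx":0,"ry":0,"rz":0,"jaw":0.4},{"x":0,"y":0,"z":0,"rx":0,"ry":0,"rz":0,"jaw":0.4}]' 35
python3 - <<'E'
from h import *
P,a=look('wrist',['plane','bench'],'w5.png');b=look('scene',['plane'])[1]
for d in ctrl.trace('wrist','plane')[:1]: print(rect(P,d['mask'],.19))
h=cv2.cvtColor(a,cv2.COLOR_RGB2HSV); g=(h[...,0]>50)&(h[...,0]<95)&(h[...,1]>90); print('green',rect(P,g,.07))
cv2.imwrite('pics/c5.png',cv2.resize(np.hstack([a,b])[:,:,::-1],(800,300)))
s=ctrl.observe();q=s['tool_rot'];print(s['position'],np.degrees(2*np.arctan2(q[1],q[0])))
E
```

```text
time_s: 16.55
position: [0.6274, 0.0045, 0.1704]
tool_rot: [0.749, 0.662, 0.003, 0.003]
force: [1.0, -0.4, -3.8]
gripper_width: 0.0454
gripper_force: 35.0
time_s: 17.85
position: [0.5536, -0.3539, 0.1622]
tool_rot: [0.109, 0.994, 0.001, -0.001]
force: [0.5, -0.1, -5.4]
gripper_width: 0.0455
gripper_force: 35.0
wrist plane 0.61 [ 0.5526 -0.3575  0.1526]
wrist plane 0.24 [ 0.4182 -0.1005  0.0051]
wrist bench 0.4 [ 0.4163 -0.1015  0.0049]
scene plane 0.73 [ 0.5539 -0.3558  0.155 ]
[ 527.1 -347.7   96.4   45.4  -12.5]
green [ 475.1 -336.9   58.4    1.8   77.5]
[ 0.55443768 -0.35448913  0.16432135] 167.62683738806325
```

View pics/c5.png

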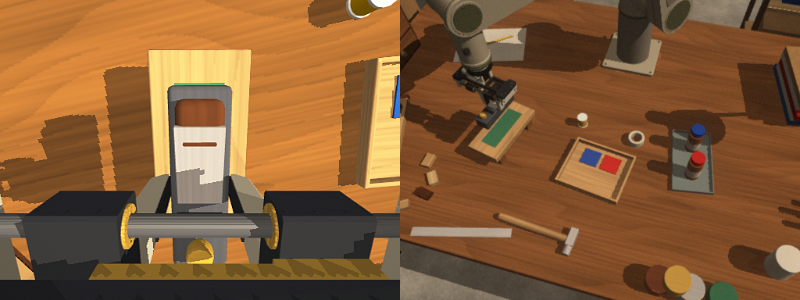

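The plane is held level over the bench. The green pad's near edge shows at wrist (200,84), parallel with the plane. I'll lower it.

```bash
python3 -m jog '[{"x":0.01,"y":-0.005,"z":-0.3,"rx":0,"ry":0,"rz":0,"jaw":0.4},{"x":0,"y":0,"z":-0.3,"rx":0,"ry":0,"rz":0,"jaw":0.4},{"x":0,"y":0,"z":-0.15,"rx":0,"ry":0,"rz":0,"jaw":0.4},{"x":0,"y":0,"z":-0.07,"rx":0,"ry":0,"rz":0,"jaw":0.4},{"x":0,"y":0,"z":-0.02,"rx":0,"ry":0,"rz":0,"jaw":0.4},{"x":0,"y":0,"z":0,"rx":0,"ry":0,"rz":0,"jaw":0.4},{"x":0,"y":0,"z":0,"rx":0,"ry":0,"rz":0,"jaw":0.4}]'; python3 -m jog '[{"x":0,"y":0,"z":-0.01,"rx":0,"ry":0,"rz":0,"jaw":0.4},{"x":0,"y":0,"z":0,"rx":0,"ry":0,"rz":0,"jaw":0.4}]'; python3 -m jog '[{"x":0,"y":0,"z":-0.01,"rx":0,"ry":0,"rz":0,"jaw":0.4},{"x":0,"y":0,"z":0,"rx":0,"ry":0,"rz":0,"jaw":0.4}]'
```

```text
time_s: 18.85
position: [0.5561, -0.3565, 0.0821]
tool_rot: [0.108, 0.994, -0.001, 0.001]
force: [-0.0, 0.9, -4.5]
gripper_width: 0.0452
gripper_force: 35.0
time_s: 19.05
position: [0.5555, -0.3561, 0.0801]
tool_rot: [0.108, 0.994, -0.0, 0.001]
force: [-0.2, 0.6, -5.1]
gripper_width: 0.0452
gripper_force: 35.0
time_s: 19.25
position: [0.5554, -0.356, 0.0791]
tool_rot: [0.108, 0.994, -0.0, 0.0]
force: [-0.8, 1.6, 0.7]
gripper_width: 0.0452
gripper_force: 35.0
```

```bash
python3 -m jog '[{"x":0,"y":0,"z":-0.004,"rx":0,"ry":0,"rz":0,"jaw":0.4},{"x":0,"y":0,"z":0,"rx":0,"ry":0,"rz":0,"jaw":0.7},{"x":0,"y":0,"z":0,"rx":0,"ry":0,"rz":0,"jaw":0.7},{"x":0,"y":0,"z":0,"rx":0,"ry":0,"rz":0,"jaw":0.7},{"x":0,"y":0,"z":0.3,"rx":0,"ry":0,"rz":0,"jaw":0.8},{"x":0,"y":0,"z":0.4,"rx":0,"ry":0,"rz":0,"jaw":0.8},{"x":0,"y":0,"z":0.4,"rx":0,"ry":0,"rz":0,"jaw":0.8},{"x":-0.2,"y":0.2,"z":0.3,"rx":0,"ry":0,"rz":0,"jaw":0.8},{"x":0,"y":0,"z":0,"rx":0,"ry":0,"rz":0,"jaw":0.8}]'
python3 - <<'E'
from h import *
P,a=look('wrist',['plane','bench'],'w6.png');cut=[]
for c in ['scene','side']:
    P,b=look(c,['plane','bench']); r=ctrl.trace(c,'bench')[0]['mask']|ctrl.trace(c,'plane')[0]['mask']
    y,x=np.where(r); cut.append(cv2.resize(b[y.min():y.max(),x.min():x.max()],(400,300),interpolation=0))
cv2.imwrite('pics/c6.png',np.vstack([np.hstack(cut),np.hstack([cv2.resize(a,(400,300)),cut[0]*0])])[:,:,::-1])
E
```

```text
time_s: 20.15
position: [0.5366, -0.3363, 0.2247]
tool_rot: [0.108, 0.994, -0.002, 0.004]
force: [-0.2, 0.4, 1.5]
gripper_width: 0.0742
gripper_force: 0.0
wrist plane 0.98 [ 0.555  -0.3576  0.0687]
scene plane 0.71 [ 0.5526 -0.3599  0.0691]
scene plane 0.23 [ 0.4138 -0.0987  0.001 ]
scene bench 0.58 [ 5.568e-01 -3.560e-01 -3.000e-04]Traceback (most recent call last):
  File "<stdin>", line 4, in <module>
IndexError: list index out of range
```

```bash
python3 - <<'E'
from h import *
P,a=look('wrist',[],'w7.png');r=ctrl.trace('wrist','plane')[0]['mask'];print('plane',rect(P,r,.104))
h=cv2.cvtColor(a,cv2.COLOR_RGB2HSV); g=(h[...,0]>50)&(h[...,0]<95)&(h[...,1]>90); print('green|plane',rect(P,g,.07))
b=ctrl.trace('wrist','bench')
if b: print('bench',rect(P,b[0]['mask']|r,.07))
S=ctrl.read_camera('side')
cv2.imwrite('pics/c7.png',np.hstack([cv2.resize(a,(400,300)),cv2.resize(S[200:384,290:512],(400,300),interpolation=0)])[:,:,::-1])
E
```

```text
plane [ 553.4 -355.   148.9   45.5  -12.3]
green|plane [ 555.9 -354.8  165.    58.8  -12.4]
bench [ 543.7 -351.3  216.1  119.2  -12.2]
```

View pics/c7.png

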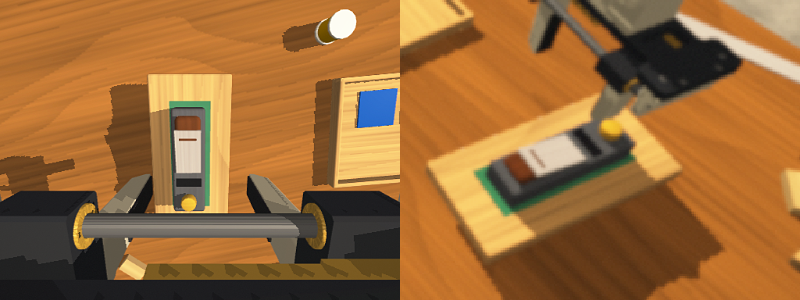

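The plane sits on its sole on the green pad, aligned, with even margins and about 2 mm off (wrist 190,155). Next I'll fetch the red jar.

```bash
python3 -m jog '[{"x":0,"y":0.47,"z":0,"rx":0,"ry":0,"rz":-0.141,"jaw":0.8},{"x":0,"y":0.47,"z":0,"rx":0,"ry":0,"rz":-0.141,"jaw":0.8},{"x":0,"y":0.47,"z":0,"rx":0,"ry":0,"rz":-0.141,"jaw":0.8},{"x":0,"y":0.47,"z":0,"rx":0,"ry":0,"rz":-0.141,"jaw":0.8},{"x":0,"y":0.47,"z":0,"rx":0,"ry":0,"rz":-0.141,"jaw":0.8},{"x":0,"y":0.47,"z":0,"rx":0,"ry":0,"rz":-0.141,"jaw":0.8},{"x":0,"y":0.47,"z":0,"rx":0,"ry":0,"rz":-0.141,"jaw":0.8},{"x":0,"y":0.47,"z":0,"rx":0,"ry":0,"rz":-0.141,"jaw":0.8},{"x":0,"y":0.47,"z":0,"rx":0,"ry":0,"rz":-0.141,"jaw":0.8},{"x":0,"y":0.47,"z":0,"rx":0,"ry":0,"rz":-0.141,"jaw":0.8},{"x":0,"y":0.47,"z":0,"rx":0,"ry":0,"rz":0,"jaw":0.8},{"x":0,"y":0.47,"z":0,"rx":0,"ry":0,"rz":0,"jaw":0.8},{"x":0,"y":0.47,"z":0,"rx":0,"ry":0,"rz":0,"jaw":0.8},{"x":-0.06,"y":0.47,"z":0,"rx":0,"ry":0,"rz":0,"jaw":0.8},{"x":0,"y":0,"z":0,"rx":0,"ry":0,"rz":0,"jaw":0.8},{"x":0,"y":0,"z":0,"rx":0,"ry":0,"rz":0,"jaw":0.8},{"x":0,"y":0,"z":0,"rx":0,"ry":0,"rz":0,"jaw":0.8}]'
python3 - <<'E'
from h import *
s=ctrl.observe();q=s['tool_rot'];print(s['position'],np.degrees(2*np.arctan2(q[1],q[0])))
look('wrist',['jar_red','jar_blue'],'w8.png')
E
```

```text
time_s: 22.45
position: [0.53, 0.3039, 0.2177]
tool_rot: [0.731, 0.683, -0.0, 0.0]
force: [-0.2, -0.1, 0.2]
gripper_width: 0.0742
gripper_force: 0.0
[0.52998154 0.30393763 0.21774841] 86.09100684108147
wrist jar_red 0.63 [0.5303 0.3279 0.0049]
wrist jar_blue 0.92 [0.4136 0.3077 0.0066]
```

View pics/w8.png

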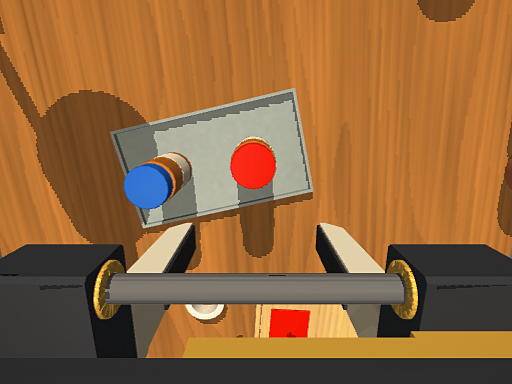

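Both jars are upright on the tray: the red lid is at (253,163) and the blue at (149,186). Some of the last turn and shift was lost to a speed limit, so I'll make that up and grasp red.

```bash
python3 -m jog '[{"x":-0.005,"y":0.231,"z":-0.1,"rx":0,"ry":0,"rz":-0.052,"jaw":0.8},{"x":0,"y":0,"z":-0.4,"rx":0,"ry":0,"rz":0,"jaw":0.8},{"x":0,"y":0,"z":-0.4,"rx":0,"ry":0,"rz":0,"jaw":0.8},{"x":0,"y":0,"z":-0.4,"rx":0,"ry":0,"rz":0,"jaw":0.8},{"x":0,"y":0,"z":-0.22,"rx":0,"ry":0,"rz":0,"jaw":0.8},{"x":0,"y":0,"z":0,"rx":0,"ry":0,"rz":0,"jaw":0.8},{"x":0,"y":0,"z":0,"rx":0,"ry":0,"rz":0,"jaw":0.8}]'; python3 -m jog '[{"x":0,"y":0,"z":0,"rx":0,"ry":0,"rz":0,"jaw":0.45},{"x":0,"y":0,"z":0,"rx":0,"ry":0,"rz":0,"jaw":0.45},{"x":0,"y":0,"z":0,"rx":0,"ry":0,"rz":0,"jaw":0.45},{"x":0,"y":0,"z":0,"rx":0,"ry":0,"rz":0,"jaw":0.45},{"x":0,"y":0,"z":0,"rx":0,"ry":0,"rz":0,"jaw":0.45},{"x":0,"y":0,"z":0.1,"rx":0,"ry":0,"rz":0,"jaw":0.45},{"x":0,"y":0,"z":0.3,"rx":0,"ry":0,"rz":0,"jaw":0.45},{"x":0,"y":0,"z":0.4,"rx":0,"ry":0,"rz":0,"jaw":0.45},{"x":0,"y":0,"z":0.2,"rx":0,"ry":0,"rz":0,"jaw":0.45},{"x":0,"y":0,"z":0,"rx":0,"ry":0,"rz":0,"jaw":0.45},{"x":0,"y":0,"z":0,"rx":0,"ry":0,"rz":0,"jaw":0.45}]' 20
```

```text
time_s: 23.3
position: [0.5297, 0.3272, 0.0665]
tool_rot: [0.749, 0.662, -0.0, -0.0]
force: [0.6, -0.2, 0.2]
gripper_width: 0.0744
gripper_force: 0.0
time_s: 24.4
position: [0.5291, 0.3278, 0.1653]
tool_rot: [0.749, 0.663, -0.0, -0.0]
force: [0.1, -0.3, -3.2]
gripper_width: 0.0489
gripper_force: 20.0
```

```bash
python3 -m jog '[{"x":0.01,"y":-0.103,"z":0,"rx":0,"ry":0,"rz":0,"jaw":0.45},{"x":0.06,"y":-0.45,"z":0,"rx":0,"ry":0,"rz":0,"jaw":0.45},{"x":0.06,"y":-0.45,"z":0,"rx":0,"ry":0,"rz":0,"jaw":0.45},{"x":0.06,"y":-0.45,"z":0,"rx":0,"ry":0,"rz":0,"jaw":0.45},{"x":0.06,"y":-0.45,"z":0,"rx":0,"ry":0,"rz":0,"jaw":0.45},{"x":0.06,"y":-0.45,"z":0,"rx":0,"ry":0,"rz":0,"jaw":0.45},{"x":0.06,"y":-0.45,"z":0,"rx":0,"ry":0,"rz":0,"jaw":0.45},{"x":0,"y":0,"z":0,"rx":0,"ry":0,"rz":0,"jaw":0.45},{"x":0,"y":0,"z":-0.3,"rx":0,"ry":0,"rz":0,"jaw":0.45},{"x":0,"y":0,"z":-0.3,"rx":0,"ry":0,"rz":0,"jaw":0.45},{"x":0,"y":0,"z":0,"rx":0,"ry":0,"rz":0,"jaw":0.45},{"x":0,"y":0,"z":0,"rx":0,"ry":0,"rz":0,"jaw":0.45},{"x":0,"y":0,"z":0,"rx":0,"ry":0,"rz":0,"jaw":0.45}]'
python3 - <<'E'
from h import *
s=ctrl.observe();print(s['position'])
a=[look(c,['jar_red','pad_red'])[1] for c in ['wrist','side','scene']]
im=np.hstack([a[0][60:360,100:400],cv2.resize(a[1][140:260,200:340],(350,300),interpolation=0)])
cv2.imwrite('pics/c9.png',im[:,:,::-1])
E
```

```text
time_s: 25.7
position: [0.5669, 0.0478, 0.1072]
tool_rot: [0.749, 0.663, 0.001, 0.0]
force: [-0.3, 1.0, -1.2]
gripper_width: 0.0487
gripper_force: 20.0
[0.56693559 0.04782229 0.10716045]
wrist pad_red 0.87 [0.5671 0.0493 0.0068]
side jar_red 0.65 [0.5604 0.038  0.0444]
side pad_red 0.7 [0.5638 0.0505 0.0013]
side pad_red 0.28 [ 0.421  -0.099  -0.0015]
scene jar_red 0.83 [0.5656 0.0437 0.0447]
scene pad_red 0.54 [0.5616 0.0473 0.0077]
scene pad_red 0.54 [6.041e-01 3.400e-03 2.000e-04]
```

View pics/c9.png

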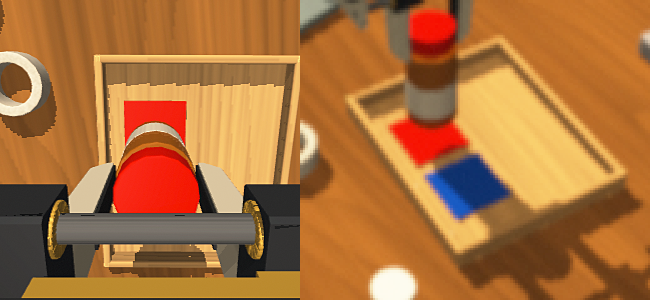

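The jar hangs upright over the red pad, clear of the walls. I'll lower it.

```bash
python3 -m jog '[{"x":0,"y":0,"z":-0.2,"rx":0,"ry":0,"rz":0,"jaw":0.45},{"x":0,"y":0,"z":-0.1,"rx":0,"ry":0,"rz":0,"jaw":0.45},{"x":0,"y":0,"z":-0.03,"rx":0,"ry":0,"rz":0,"jaw":0.45},{"x":0,"y":0,"z":0,"rx":0,"ry":0,"rz":0,"jaw":0.45},{"x":0,"y":0,"z":0,"rx":0,"ry":0,"rz":0,"jaw":0.45}]'; python3 -m jog '[{"x":0,"y":0,"z":-0.01,"rx":0,"ry":0,"rz":0,"jaw":0.45},{"x":0,"y":0,"z":0,"rx":0,"ry":0,"rz":0,"jaw":0.45}]'; python3 -m jog '[{"x":0,"y":0,"z":-0.01,"rx":0,"ry":0,"rz":0,"jaw":0.45},{"x":0,"y":0,"z":0,"rx":0,"ry":0,"rz":0,"jaw":0.45}]'
```

```text
time_s: 26.65
position: [0.5662, 0.0476, 0.0728]
tool_rot: [0.749, 0.663, -0.0, -0.0]
force: [-0.0, 0.8, -2.2]
gripper_width: 0.0491
gripper_force: 20.0
time_s: 26.85
position: [0.5666, 0.0475, 0.0724]
tool_rot: [0.749, 0.663, 0.0, 0.0]
force: [-1.4, -0.6, 2.7]
gripper_width: 0.0486
gripper_force: 20.0
time_s: 27.05
position: [0.5668, 0.0473, 0.0722]
tool_rot: [0.749, 0.663, 0.0, 0.001]
force: [-4.3, -2.6, 9.1]
gripper_width: 0.0489
gripper_force: 20.0
```

```bash
python3 -m jog '[{"x":0,"y":0,"z":0.02,"rx":0,"ry":0,"rz":0,"jaw":0.8},{"x":0,"y":0,"z":0,"rx":0,"ry":0,"rz":0,"jaw":0.8},{"x":0,"y":0,"z":0,"rx":0,"ry":0,"rz":0,"jaw":0.8},{"x":0,"y":0,"z":0.3,"rx":0,"ry":0,"rz":0,"jaw":0.8},{"x":0,"y":0,"z":0.4,"rx":0,"ry":0,"rz":0,"jaw":0.8},{"x":0,"y":0,"z":0.4,"rx":0,"ry":0,"rz":0,"jaw":0.8},{"x":-0.2,"y":0.37,"z":0,"rx":0,"ry":0,"rz":0,"jaw":0.8},{"x":-0.2,"y":0.37,"z":0,"rx":0,"ry":0,"rz":0,"jaw":0.8},{"x":-0.2,"y":0.37,"z":0,"rx":0,"ry":0,"rz":0,"jaw":0.8},{"x":-0.2,"y":0.37,"z":0,"rx":0,"ry":0,"rz":0,"jaw":0.8},{"x":-0.2,"y":0.37,"z":0,"rx":0,"ry":0,"rz":0,"jaw":0.8},{"x":-0.2,"y":0.37,"z":0,"rx":0,"ry":0,"rz":0,"jaw":0.8},{"x":-0.2,"y":0.37,"z":0,"rx":0,"ry":0,"rz":0,"jaw":0.8},{"x":-0.065,"y":0.043,"z":0,"rx":0,"ry":0,"rz":0,"jaw":0.8},{"x":0,"y":0,"z":0,"rx":0,"ry":0,"rz":0,"jaw":0.8},{"x":0,"y":0,"z":0,"rx":0,"ry":0,"rz":0,"jaw":0.8}]'
python3 - <<'E'
from h import *
s=ctrl.observe();print(s['position'])
for c in ['wrist','side','scene']: look(c,['jar_red','pad_red','jar_blue'])
E
```

```text
time_s: 28.65
position: [0.4201, 0.3103, 0.1827]
tool_rot: [0.749, 0.663, -0.0, 0.0]
force: [-0.4, -0.6, -0.4]
gripper_width: 0.074
gripper_force: 0.0
[0.4201324  0.31026357 0.18268445]
wrist jar_blue 0.68 [0.4151 0.3101 0.005 ]
wrist jar_blue 0.29 [0.476  0.3204 0.002 ]
side jar_red 0.77 [0.5655 0.0396 0.0081]
side jar_red 0.27 [0.4148 0.3107 0.0035]
side pad_red 0.52 [0.5655 0.0478 0.0041]
side pad_red 0.33 [0.4182 0.3111 0.0032]
side jar_blue 0.6 [0.4213 0.3137 0.0032]
scene jar_red 0.57 [0.5657 0.041  0.0046]
scene pad_red 0.6 [0.5653 0.0494 0.006 ]
scene jar_blue 0.74 [0.4166 0.3169 0.0067]
```

```bash
python3 -m jog '[{"x":0,"y":0,"z":-0.4,"rx":0,"ry":0,"rz":0,"jaw":0.8},{"x":0,"y":0,"z":-0.4,"rx":0,"ry":0,"rz":0,"jaw":0.8},{"x":0,"y":0,"z":-0.3,"rx":0,"ry":0,"rz":0,"jaw":0.8},{"x":0,"y":0,"z":-0.08,"rx":0,"ry":0,"rz":0,"jaw":0.8},{"x":0,"y":0,"z":0,"rx":0,"ry":0,"rz":0,"jaw":0.8},{"x":0,"y":0,"z":0,"rx":0,"ry":0,"rz":0,"jaw":0.45},{"x":0,"y":0,"z":0,"rx":0,"ry":0,"rz":0,"jaw":0.45},{"x":0,"y":0,"z":0,"rx":0,"ry":0,"rz":0,"jaw":0.45},{"x":0,"y":0,"z":0,"rx":0,"ry":0,"rz":0,"jaw":0.45},{"x":0,"y":0,"z":0,"rx":0,"ry":0,"rz":0,"jaw":0.45},{"x":0,"y":0,"z":0.1,"rx":0,"ry":0,"rz":0,"jaw":0.45},{"x":0,"y":0,"z":0.3,"rx":0,"ry":0,"rz":0,"jaw":0.45},{"x":0,"y":0,"z":0.4,"rx":0,"ry":0,"rz":0,"jaw":0.45},{"x":0,"y":0,"z":0.2,"rx":0,"ry":0,"rz":0,"jaw":0.45},{"x":0,"y":0,"z":0,"rx":0,"ry":0,"rz":0,"jaw":0.45},{"x":0,"y":0,"z":0,"rx":0,"ry":0,"rz":0,"jaw":0.45}]' 20
```

```text
time_s: 30.85
position: [0.4196, 0.3107, 0.1643]
tool_rot: [0.749, 0.663, -0.0, 0.0]
force: [0.3, -0.1, -3.8]
gripper_width: 0.049
gripper_force: 19.9
```

```bash
python3 -m jog '[{"x":0,"y":0,"z":0.3,"rx":0,"ry":0,"rz":0,"jaw":0.45},{"x":0,"y":0,"z":0.2,"rx":0,"ry":0,"rz":0,"jaw":0.45},{"x":0.094,"y":-0.187,"z":0,"rx":0,"ry":0,"rz":0,"jaw":0.45},{"x":0.16,"y":-0.4,"z":0,"rx":0,"ry":0,"rz":0,"jaw":0.45},{"x":0.16,"y":-0.4,"z":0,"rx":0,"ry":0,"rz":0,"jaw":0.45},{"x":0.16,"y":-0.4,"z":0,"rx":0,"ry":0,"rz":0,"jaw":0.45},{"x":0.16,"y":-0.4,"z":0,"rx":0,"ry":0,"rz":0,"jaw":0.45},{"x":0.16,"y":-0.4,"z":0,"rx":0,"ry":0,"rz":0,"jaw":0.45},{"x":0.16,"y":-0.4,"z":0,"rx":0,"ry":0,"rz":0,"jaw":0.45},{"x":0.16,"y":-0.4,"z":0,"rx":0,"ry":0,"rz":0,"jaw":0.45},{"x":0.16,"y":-0.4,"z":0,"rx":0,"ry":0,"rz":0,"jaw":0.45},{"x":0,"y":0,"z":0,"rx":0,"ry":0,"rz":0,"jaw":0.45},{"x":0,"y":0,"z":0,"rx":0,"ry":0,"rz":0,"jaw":0.45},{"x":0,"y":0,"z":0,"rx":0,"ry":0,"rz":0,"jaw":0.45}]'
python3 - <<'E'
from h import *
s=ctrl.observe();print(s['position'])
P,a=look('wrist',['jar_red','pad_red','jar_blue'],'w10.png')
h=cv2.cvtColor(a,cv2.COLOR_RGB2HSV); m=(((h[...,0]<6)|(h[...,0]>174))&(h[...,1]>180)&(h[...,2]>100)).astype('uint8')
K=np.array(P['K']);R=np.array(P['R']);t=np.array(P['t'])
def pr(X): 
    p=K@(R@np.array(X)+t); return tuple(int(v) for v in np.round(p[:2]/p[2]))
# predicted pad outline (yellow) and lid circle / base circle if jar centred on pad (green / cyan)
im=a[:,:,::-1].copy(); c=np.array([.5665,.0467]); y=np.radians(-7); Rz=np.array([[np.cos(y),-np.sin(y)],[np.sin(y),np.cos(y)]])
cv2.polylines(im,[np.array([pr([*(c+Rz@np.array(k)*.031),.009]) for k in [(1,1),(-1,1),(-1,-1),(1,-1)]])],True,(0,255,255))
for r,z,col in [(.0235,.119,(0,255,0)),(.025,.009,(255,255,0))]:
    cv2.polylines(im,[np.array([pr([c[0]+r*np.cos(u),c[1]+r*np.sin(u),z]) for u in np.linspace(0,6.2,30)])],True,col)
cv2.imwrite('pics/c10.png',cv2.resize(im[60:320,80:400],(800,600),interpolation=0))
E
```

```text
time_s: 32.25
position: [0.556, -0.0269, 0.213]
tool_rot: [0.749, 0.663, -0.001, -0.001]
force: [0.5, -0.8, -3.4]
gripper_width: 0.0486
gripper_force: 19.9
[ 0.556033   -0.02688099  0.21299628]
wrist jar_red 0.79 [0.5673 0.039  0.0105]
wrist jar_blue 0.24 [0.5648 0.0422 0.0086]
```

View pics/c10.png

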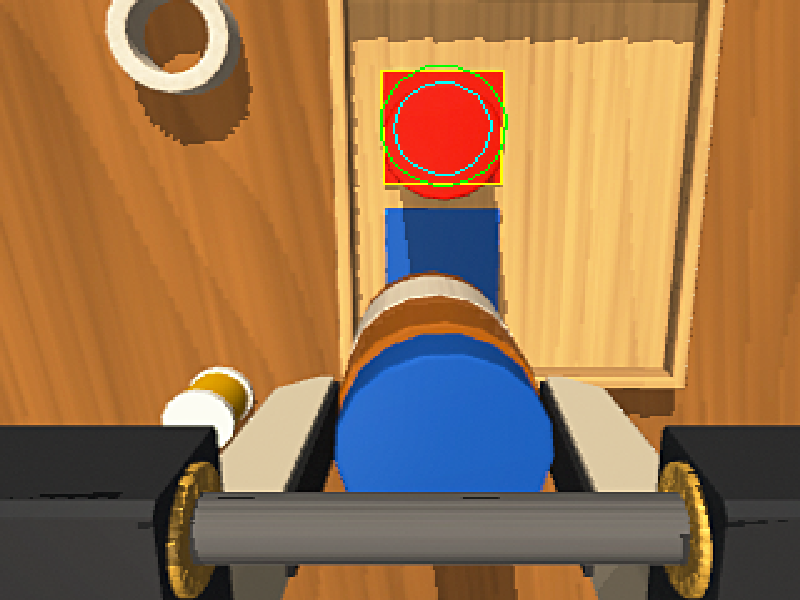

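The red jar's lid bottom edge (445,199) lies about 5 mm below the predicted circle, so red is about 5 mm too far toward -y and needs mending. First I'll check the offset of the held blue jar.

```bash
python3 - <<'E'
from h import *
s=ctrl.observe();print(s['position'])
P=ctrl.camera_params('wrist')
print('blue +y edge top/lower',ground(P,[[258,213.8]],.264),ground(P,[[258,204.7]],.244))
print('blue l/r',ground(P,[[80+336/2.5,60+430/2.308],[80+553/2.5,60+430/2.308]],.264))
print('red edges',ground(P,[[80+443/2.5,60+199/2.308],[80+443/2.5,60+186/2.308]],.119))
a=cv2.imread('pics/w10.png'); h=cv2.cvtColor(a,cv2.COLOR_BGR2HSV); m=(h[...,0]>105)&(h[...,0]<125)&(h[...,1]>150)
print([int(r) for r in np.where(m[:,258])[0][[0,-1]]], a[196:222,258].tolist()[::2])
E
```

```text
[ 0.55685854 -0.02660732  0.21464735]
blue +y edge top/lower [[ 0.56156951 -0.00262998]] [[ 0.56160236 -0.00392296]]
blue l/r [[ 0.53709568 -0.0175174 ]
 [ 0.5816848  -0.02289445]]
red edges [[0.56447796 0.01721345]
 [0.56511232 0.02255273]]
[151, 272] [[19, 79, 149], [23, 80, 151], [35, 118, 213], [21, 104, 196], [134, 83, 69], [154, 77, 23], [152, 77, 23], [154, 77, 23], [158, 80, 25], [220, 115, 44], [201, 104, 37], [200, 103, 36], [201, 104, 38]]
```

```bash
python3 -m jog '[{"x":0,"y":-0.016,"z":-0.4,"rx":0,"ry":0,"rz":0,"jaw":0.45},{"x":0,"y":0,"z":-0.4,"rx":0,"ry":0,"rz":0,"jaw":0.45},{"x":0,"y":0,"z":-0.35,"rx":0,"ry":0,"rz":0,"jaw":0.45},{"x":0,"y":0,"z":-0.2,"rx":0,"ry":0,"rz":0,"jaw":0.45},{"x":0,"y":0,"z":-0.06,"rx":0,"ry":0,"rz":0,"jaw":0.45},{"x":0,"y":0,"z":0,"rx":0,"ry":0,"rz":0,"jaw":0.45},{"x":0,"y":0,"z":0,"rx":0,"ry":0,"rz":0,"jaw":0.45}]'; python3 -m jog '[{"x":0,"y":0,"z":-0.01,"rx":0,"ry":0,"rz":0,"jaw":0.45},{"x":0,"y":0,"z":0,"rx":0,"ry":0,"rz":0,"jaw":0.45}]'; python3 -m jog '[{"x":0,"y":0,"z":-0.01,"rx":0,"ry":0,"rz":0,"jaw":0.45},{"x":0,"y":0,"z":0,"rx":0,"ry":0,"rz":0,"jaw":0.45}]'
```

```text
time_s: 33.15
position: [0.5581, -0.0291, 0.0752]
tool_rot: [0.749, 0.663, 0.001, 0.001]
force: [-0.1, 0.2, -4.0]
gripper_width: 0.0487
gripper_force: 19.9
time_s: 33.35
position: [0.5579, -0.0293, 0.0738]
tool_rot: [0.749, 0.663, 0.001, 0.001]
force: [0.1, -0.5, -3.5]
gripper_width: 0.0489
gripper_force: 19.9
time_s: 33.55
position: [0.5572, -0.0294, 0.072]
tool_rot: [0.749, 0.663, 0.0, 0.0]
force: [0.8, 0.2, -3.3]
gripper_width: 0.0488
gripper_force: 19.9
```

```bash
python3 -m jog '[{"x":0,"y":0,"z":-0.01,"rx":0,"ry":0,"rz":0,"jaw":0.45},{"x":0,"y":0,"z":0,"rx":0,"ry":0,"rz":0,"jaw":0.45}]'; python3 -m jog '[{"x":0,"y":0,"z":-0.007,"rx":0,"ry":0,"rz":0,"jaw":0.45},{"x":0,"y":0,"z":0,"rx":0,"ry":0,"rz":0,"jaw":0.45}]'
```

```text
time_s: 33.75
position: [0.5574, -0.0296, 0.0717]
tool_rot: [0.749, 0.663, 0.0, 0.0]
force: [-2.6, -0.9, 3.7]
gripper_width: 0.0492
gripper_force: 20.1
time_s: 33.95
position: [0.5576, -0.0297, 0.0716]
tool_rot: [0.749, 0.663, 0.0, 0.0]
force: [-5.3, -0.2, 9.0]
gripper_width: 0.0489
gripper_force: 20.2
```

```bash
python3 -m jog '[{"x":0,"y":0,"z":0.02,"rx":0,"ry":0,"rz":0,"jaw":0.8},{"x":0,"y":0,"z":0,"rx":0,"ry":0,"rz":0,"jaw":0.8},{"x":0,"y":0,"z":0,"rx":0,"ry":0,"rz":0,"jaw":0.8},{"x":0,"y":0,"z":0.4,"rx":0,"ry":0,"rz":0,"jaw":0.8},{"x":0,"y":0,"z":0.4,"rx":0,"ry":0,"rz":0,"jaw":0.8},{"x":0,"y":-0.2,"z":0.4,"rx":0,"ry":0,"rz":0,"jaw":0.8},{"x":0,"y":-0.4,"z":0,"rx":0,"ry":0,"rz":0,"jaw":0.8},{"x":0,"y":0,"z":0,"rx":0,"ry":0,"rz":0,"jaw":0.8},{"x":0,"y":0,"z":0,"rx":0,"ry":0,"rz":0,"jaw":0.8},{"x":0,"y":0,"z":0,"rx":0,"ry":0,"rz":0,"jaw":0.8}]'
python3 - <<'E'
from h import *
print(ctrl.observe()['position'])
P,a=look('wrist',['jar_red','jar_blue'],'w11.png')
K=np.array(P['K']);R=np.array(P['R']);t=np.array(P['t'])
def pr(X): 
    p=K@(R@np.array(X)+t); return tuple(int(v) for v in np.round(p[:2]/p[2]))
im=a[:,:,::-1].copy(); y=np.radians(-7); Rz=np.array([[np.cos(y),-np.sin(y)],[np.sin(y),np.cos(y)]])
for c in np.array([[.5665,.0467],[.5574,-.0284]]):
  cv2.polylines(im,[np.array([pr([*(c+Rz@np.array(k)*.031),.009]) for k in [(1,1),(-1,1),(-1,-1),(1,-1)]])],True,(0,255,255))
  cv2.polylines(im,[np.array([pr([c[0]+.0235*np.cos(u),c[1]+.0235*np.sin(u),.119]) for u in np.linspace(0,6.2,30)])],True,(0,255,0))
cv2.imwrite('pics/c11.png',cv2.resize(im[40:280,100:420],(800,600),interpolation=0))
for c in ['side','scene']: look(c,['jar_red','jar_blue'])
E
```

```text
time_s: 34.95
position: [0.5567, -0.0887, 0.1912]
tool_rot: [0.749, 0.663, -0.0, -0.001]
force: [-0.7, 1.0, -0.3]
gripper_width: 0.0744
gripper_force: 0.0
[ 0.55671512 -0.08867394  0.19118574]
wrist jar_red 0.72 [0.5646 0.0387 0.0093]
wrist jar_blue 0.67 [ 0.553  -0.0359  0.011 ]
side jar_red 0.78 [0.5666 0.0371 0.0093]
side jar_red 0.65 [ 0.4737  0.3204 -0.0007]
side jar_blue 0.83 [ 0.5545 -0.0335  0.009 ]
scene jar_red 0.75 [0.5629 0.0398 0.0041]
scene jar_blue 0.72 [ 0.5551 -0.0299  0.0127]
scene jar_blue 0.19 [ 0.5576 -0.3548  0.0042]
```

View pics/c11.png

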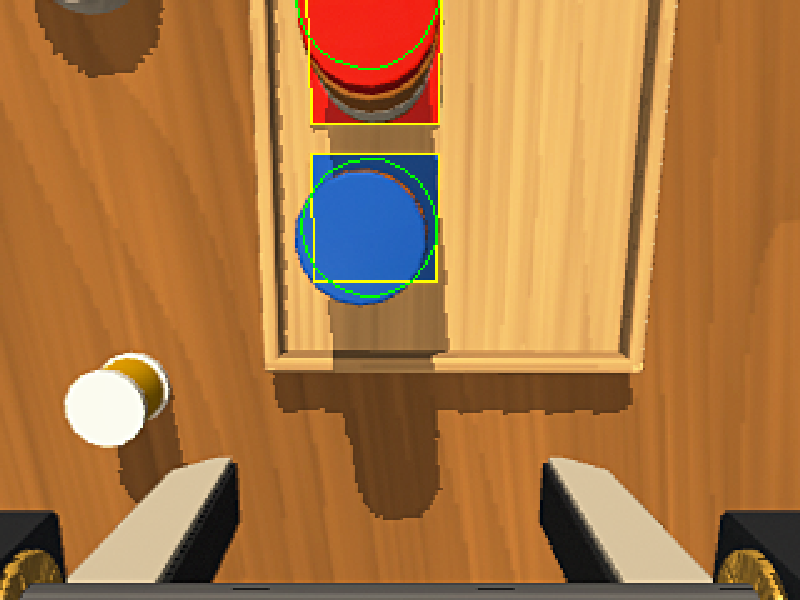

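The blue lid (361,236) sits about 3 mm in -x and 2.7 mm in -y from its centred outline (370,228). The red lid is about 5.5 mm low in y. Both jars are upright. I'll mend red, then blue.

```bash
python3 -m jog '[{"x":0.03,"y":0.43,"z":0,"rx":0,"ry":0,"rz":0,"jaw":0.8},{"x":0.03,"y":0.43,"z":0,"rx":0,"ry":0,"rz":0,"jaw":0.8},{"x":0.03,"y":0.43,"z":0,"rx":0,"ry":0,"rz":0,"jaw":0.8},{"x":0,"y":0,"z":0,"rx":0,"ry":0,"rz":0,"jaw":0.8},{"x":0,"y":0,"z":-0.4,"rx":0,"ry":0,"rz":0,"jaw":0.8},{"x":0,"y":0,"z":-0.4,"rx":0,"ry":0,"rz":0,"jaw":0.8},{"x":0,"y":0,"z":-0.38,"rx":0,"ry":0,"rz":0,"jaw":0.8},{"x":0,"y":0,"z":0,"rx":0,"ry":0,"rz":0,"jaw":0.8},{"x":0,"y":0,"z":0,"rx":0,"ry":0,"rz":0,"jaw":0.8},{"x":0,"y":0,"z":0,"rx":0,"ry":0,"rz":0,"jaw":0.8}]'; python3 -m jog '[{"x":0,"y":0,"z":0,"rx":0,"ry":0,"rz":0,"jaw":0.45},{"x":0,"y":0,"z":0,"rx":0,"ry":0,"rz":0,"jaw":0.45},{"x":0,"y":0,"z":0,"rx":0,"ry":0,"rz":0,"jaw":0.45},{"x":0,"y":0,"z":0,"rx":0,"ry":0,"rz":0,"jaw":0.45},{"x":0,"y":0,"z":0,"rx":0,"ry":0,"rz":0,"jaw":0.45},{"x":0,"y":0,"z":0.04,"rx":0,"ry":0,"rz":0,"jaw":0.45},{"x":0,"y":0,"z":0,"rx":0,"ry":0,"rz":0,"jaw":0.45},{"x":0,"y":0,"z":0,"rx":0,"ry":0,"rz":0,"jaw":0.45}]' 20
```

```text
time_s: 36.4
position: [0.5681, 0.0393, 0.077]
tool_rot: [0.749, 0.663, 0.001, 0.001]
force: [0.0, 0.3, -0.1]
gripper_width: 0.0743
gripper_force: 0.0
time_s: 37.2
position: [0.5661, 0.0396, 0.078]
tool_rot: [0.749, 0.663, -0.0, -0.0]
force: [-0.0, -0.8, -2.9]
gripper_width: 0.0465
gripper_force: 25.2
```

```bash
python3 -m jog '[{"x":0,"y":0.055,"z":0,"rx":0,"ry":0,"rz":0,"jaw":0.45},{"x":0,"y":0,"z":0,"rx":0,"ry":0,"rz":0,"jaw":0.45},{"x":0,"y":0,"z":-0.02,"rx":0,"ry":0,"rz":0,"jaw":0.45},{"x":0,"y":0,"z":0,"rx":0,"ry":0,"rz":0,"jaw":0.45},{"x":0,"y":0,"z":0,"rx":0,"ry":0,"rz":0,"jaw":0.45}]'; python3 -m jog '[{"x":0,"y":0,"z":-0.01,"rx":0,"ry":0,"rz":0,"jaw":0.45},{"x":0,"y":0,"z":0,"rx":0,"ry":0,"rz":0,"jaw":0.45}]';python3 -m jog '[{"x":0,"y":0,"z":-0.006,"rx":0,"ry":0,"rz":0,"jaw":0.45},{"x":0,"y":0,"z":0,"rx":0,"ry":0,"rz":0,"jaw":0.45}]'; python3 - <<'E'
from h import *
look('side',['jar_red','pad_red']);look('scene',['jar_red','pad_red'])
E
```

```text
time_s: 37.7
position: [0.566, 0.0451, 0.076]
tool_rot: [0.749, 0.663, -0.0, -0.0]
force: [0.7, -0.1, -2.4]
gripper_width: 0.0469
gripper_force: 25.2
time_s: 37.9
position: [0.5661, 0.0451, 0.0751]
tool_rot: [0.749, 0.663, -0.0, -0.0]
force: [0.9, 0.1, -2.0]
gripper_width: 0.0467
gripper_force: 25.2
time_s: 38.1
position: [0.5662, 0.0451, 0.0749]
tool_rot: [0.749, 0.663, 0.0, 0.0]
force: [-1.5, -0.2, 2.4]
gripper_width: 0.0465
gripper_force: 25.1
side jar_red 0.69 [0.5643 0.0458 0.0117]
side pad_red 0.46 [0.5642 0.0475 0.0039]
scene jar_red 0.57 [0.5637 0.0489 0.0067]
scene pad_red 0.52 [0.5619 0.0471 0.0072]
```

```bash
python3 -m jog '[{"x":0,"y":0,"z":0,"rx":0,"ry":0,"rz":0,"jaw":0.6},{"x":0,"y":0,"z":0,"rx":0,"ry":0,"rz":0,"jaw":0.8},{"x":0,"y":0,"z":0,"rx":0,"ry":0,"rz":0,"jaw":0.8},{"x":0,"y":0,"z":0,"rx":0,"ry":0,"rz":0,"jaw":0.8},{"x":0,"y":0,"z":0.4,"rx":0,"ry":0,"rz":0,"jaw":0.8},{"x":0,"y":0,"z":0.4,"rx":0,"ry":0,"rz":0,"jaw":0.8},{"x":0,"y":0,"z":0.4,"rx":0,"ry":0,"rz":0,"jaw":0.8},{"x":-0.06,"y":-0.38,"z":0,"rx":0,"ry":0,"rz":0,"jaw":0.8},{"x":-0.055,"y":-0.38,"z":0,"rx":0,"ry":0,"rz":0,"jaw":0.8},{"x":0,"y":0,"z":0,"rx":0,"ry":0,"rz":0,"jaw":0.8},{"x":0,"y":0,"z":-0.4,"rx":0,"ry":0,"rz":0,"jaw":0.8},{"x":0,"y":0,"z":-0.4,"rx":0,"ry":0,"rz":0,"jaw":0.8},{"x":0,"y":0,"z":-0.44,"rx":0,"ry":0,"rz":0,"jaw":0.8},{"x":0,"y":0,"z":0,"rx":0,"ry":0,"rz":0,"jaw":0.8},{"x":0,"y":0,"z":0,"rx":0,"ry":0,"rz":0,"jaw":0.8}]'; python3 -m jog '[{"x":0,"y":0,"z":0,"rx":0,"ry":0,"rz":0,"jaw":0.45},{"x":0,"y":0,"z":0,"rx":0,"ry":0,"rz":0,"jaw":0.45},{"x":0,"y":0,"z":0,"rx":0,"ry":0,"rz":0,"jaw":0.45},{"x":0,"y":0,"z":0,"rx":0,"ry":0,"rz":0,"jaw":0.45},{"x":0,"y":0,"z":0,"rx":0,"ry":0,"rz":0,"jaw":0.45},{"x":0,"y":0,"z":0.04,"rx":0,"ry":0,"rz":0,"jaw":0.45},{"x":0,"y":0,"z":0,"rx":0,"ry":0,"rz":0,"jaw":0.45},{"x":0,"y":0,"z":0,"rx":0,"ry":0,"rz":0,"jaw":0.45}]' 20
```

```text
time_s: 39.9
position: [0.5539, -0.0304, 0.0704]
tool_rot: [0.749, 0.663, -0.001, -0.001]
force: [0.0, 0.2, 0.9]
gripper_width: 0.0745
gripper_force: 0.0
time_s: 40.7
position: [0.5543, -0.0308, 0.0742]
tool_rot: [0.749, 0.663, -0.0, -0.0]
force: [-0.8, 0.1, -4.0]
gripper_width: 0.0484
gripper_force: 20.0
```

```bash
python3 -m jog '[{"x":0.03,"y":0.025,"z":0,"rx":0,"ry":0,"rz":0,"jaw":0.45},{"x":0,"y":0,"z":0,"rx":0,"ry":0,"rz":0,"jaw":0.45},{"x":0,"y":0,"z":-0.02,"rx":0,"ry":0,"rz":0,"jaw":0.45},{"x":0,"y":0,"z":0,"rx":0,"ry":0,"rz":0,"jaw":0.45},{"x":0,"y":0,"z":0,"rx":0,"ry":0,"rz":0,"jaw":0.45}]'; python3 -m jog '[{"x":0,"y":0,"z":-0.01,"rx":0,"ry":0,"rz":0,"jaw":0.45},{"x":0,"y":0,"z":0,"rx":0,"ry":0,"rz":0,"jaw":0.45}]';python3 -m jog '[{"x":0,"y":0,"z":-0.006,"rx":0,"ry":0,"rz":0,"jaw":0.45},{"x":0,"y":0,"z":0,"rx":0,"ry":0,"rz":0,"jaw":0.45}]'
```

```text
time_s: 41.2
position: [0.5576, -0.0284, 0.0724]
tool_rot: [0.749, 0.663, -0.0, -0.0]
force: [-0.0, 0.3, -3.9]
gripper_width: 0.0491
gripper_force: 20.0
time_s: 41.4
position: [0.5578, -0.0284, 0.0722]
tool_rot: [0.749, 0.663, 0.0, 0.0]
force: [-2.9, 1.1, 4.0]
gripper_width: 0.0489
gripper_force: 20.1
time_s: 41.6
position: [0.5579, -0.0284, 0.0722]
tool_rot: [0.749, 0.663, 0.0, 0.0]
force: [-5.1, 0.1, 8.3]
gripper_width: 0.0489
gripper_force: 20.1
```

```bash
python3 -m jog '[{"x":0,"y":0,"z":0.01,"rx":0,"ry":0,"rz":0,"jaw":0.45},{"x":0,"y":0,"z":0,"rx":0,"ry":0,"rz":0,"jaw":0.6},{"x":0,"y":0,"z":0,"rx":0,"ry":0,"rz":0,"jaw":0.8},{"x":0,"y":0,"z":0,"rx":0,"ry":0,"rz":0,"jaw":0.8},{"x":0,"y":0,"z":0.4,"rx":0,"ry":0,"rz":0,"jaw":0.8},{"x":0,"y":0,"z":0.4,"rx":0,"ry":0,"rz":0,"jaw":0.8},{"x":0,"y":0,"z":0.4,"rx":0,"ry":0,"rz":0,"jaw":0.8},{"x":0,"y":-0.3,"z":0.35,"rx":0,"ry":0,"rz":0,"jaw":0.8},{"x":0,"y":0,"z":0.3,"rx":0,"ry":0,"rz":0,"jaw":0.8},{"x":0,"y":0,"z":0,"rx":0,"ry":0,"rz":0,"jaw":0.8},{"x":0,"y":0,"z":0,"rx":0,"ry":0,"rz":0,"jaw":0.8},{"x":0,"y":0,"z":0,"rx":0,"ry":0,"rz":0,"jaw":0.8}]'
python3 - <<'E'
from h import *
print(ctrl.observe()['position'])
P,a=look('wrist',['jar_red','jar_blue','pad_red','pad_blue'],'w12.png')
K=np.array(P['K']);R=np.array(P['R']);t=np.array(P['t'])
def pr(X): 
    p=K@(R@np.array(X)+t); return tuple(int(v) for v in np.round(p[:2]/p[2]))
im=a[:,:,::-1].copy(); y=np.radians(-7); Rz=np.array([[np.cos(y),-np.sin(y)],[np.sin(y),np.cos(y)]])
for c in np.array([[.5665,.0467],[.5574,-.0284]]):
  cv2.polylines(im,[np.array([pr([*(c+Rz@np.array(k)*.031),.009]) for k in [(1,1),(-1,1),(-1,-1),(1,-1)]])],True,(0,255,255))
  cv2.polylines(im,[np.array([pr([c[0]+.0235*np.cos(u),c[1]+.0235*np.sin(u),.119]) for u in np.linspace(0,6.2,30)])],True,(0,255,0))
cv2.imwrite('pics/c12.png',cv2.resize(im[40:280,100:420],(800,600),interpolation=0))
for c in ['side','scene']: look(c,['jar_red','jar_blue','plane'],c+'12.png')
E
```

```text
time_s: 42.8
position: [0.5571, -0.058, 0.2553]
tool_rot: [0.749, 0.663, -0.001, -0.001]
force: [-0.3, 0.7, -0.1]
gripper_width: 0.0742
gripper_force: 0.0
[ 0.55705799 -0.05803018  0.25526261]
wrist jar_blue 0.17 [ 0.5533 -0.0308  0.0085]
wrist pad_blue 0.95 [ 0.5552 -0.0297  0.0114]
wrist pad_blue 0.68 [ 0.5526 -0.0305  0.0114]
side jar_red 0.9 [0.5646 0.0455 0.0109]
side jar_blue 0.62 [ 0.5573 -0.027   0.0087]
side jar_blue 0.38 [ 0.5621 -0.0246  0.0018]
side plane 0.78 [ 0.5501 -0.3588  0.0678]
scene jar_red 0.59 [0.5669 0.0439 0.0077]
scene jar_blue 0.79 [ 0.5555 -0.0275  0.008 ]
scene plane 0.64 [ 0.554  -0.3569  0.07  ]
```

View pics/c12.png

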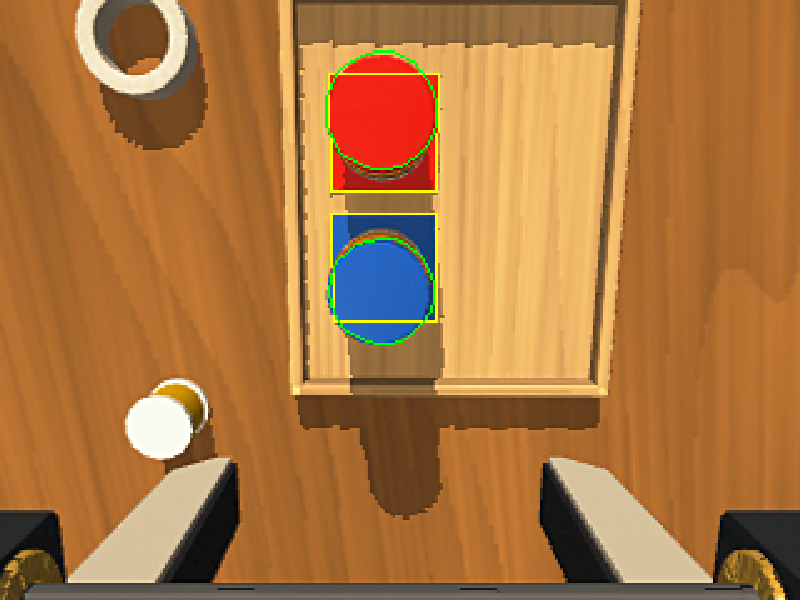

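View pics/side12.png

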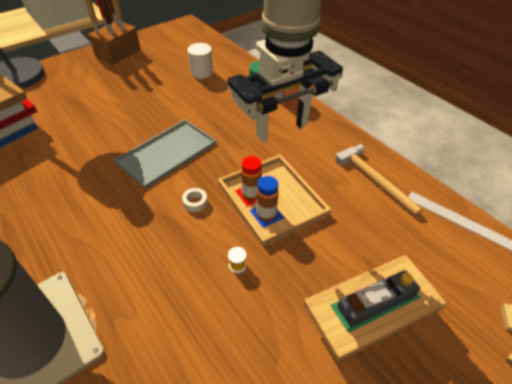

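Both lids now fill their centred outlines within about 1 mm: red at (382,110) and blue at (381,291). The side view shows both jars upright, the plane on the green pad at (378,297), and the spool and tape untouched. I'm handing in the job.

```bash
python3 -c "
from cell import ctrl
print(ctrl.finish_job())"
```

```text
the job is handed in; nothing more can be done
None
```

The job is done and handed in at about 43 s: the plane lies on its sole lengthwise on the green pad, about 2 mm off centre, and both jars stand upright on their matching pads within about 1 mm, after I re-set each once because they first landed 4 to 6 mm off.

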